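# Gauge a printing block and lock it up with the cam lever of a proof press

### The job

One of the two wooden ornament blocks is type-high, the other too high: try them in the type-high gauge until one end of the right block slides flat through under the bridge and well out on the other side, then lay that block face up and flat on the press bed, lengthwise between head stop and jaw, and let go of it; the block that is too high stays on the bench. Pull the sprung cam lever round by its handle to the cam's highest lift, where its arm points straight across the near bearer, so that the jaw holds the block tight against the head stop. Finish while holding the handle there, so that I can tighten the lock nuts, and leave the other things on the bench where they are.

Things in the scene. Friction and masses are not known exactly. Their poses are not given: they have to be found in the camera images.
- block_a: Loose wooden ornament block, 80 mm long (x), 40 mm wide (y), dark raised ornament on its top face, 40 to 85 g. Origin: centre of the underside, z up. One of block_a and block_b is type-high (23.3 mm to the top of the face), the other 28.4 mm high; otherwise alike, and the same end for end. Which is which must be found out with the gauge.
- block_b: Loose wooden ornament block, 80 mm long (x), 40 mm wide (y), dark raised ornament on its top face, 40 to 85 g. Origin: centre of the underside, z up. One of block_a and block_b is type-high (23.3 mm to the top of the face), the other 28.4 mm high; otherwise alike, and the same end for end. Which is which must be found out with the gauge.
- gauge: Type-high gauge, screwed to the bench: steel plate 150 mm (x) by 95 mm (y), 5 mm thick, with a bridge across its middle. Origin: centre of the plate's underside, at bench height, right under the bridge. A type-high block laid on the plate slides freely through under the bridge along the gauge's x, from either side; the other stops with its end against the bridge.
- bridge (a point): Middle of the passage under the gauge's bridge, on the plate's top (5 mm above the bench), axes as the gauge. The passage runs along x, is 16 mm long (x -8 to +8 mm), 56 mm wide between the posts and 25.4 mm high; the posts' outer sides are at y = +-40 mm, the bridge's top 43 mm above the bench. Through: the block's end stands 6 mm or more out beyond the bridge.
- press: Table-top proof press, fixed to the bench. Its frame: x across the bed, away from the robot; y along the bed, to the robot's left; origin at bench height. Steel bed x -110 to +110, y -130 to +190 mm, floor 30 mm above the bench. Bearers along both sides, 23 mm above the floor, inner sides at x = +-85 mm. Parked impression cylinder at y 100 to 175 mm, up to 134 mm above the bench.
- nest (a point): Point on the bed's floor (30 mm above the bench; press x 0, y +20 mm; axes as the press) under the middle of a block lying against the head stop. The head stop is a bar across the bed, 20 mm above the floor, its face at nest y = +40 mm. The jaw's face across from it, 70 mm wide (x) and 20 mm high, is at nest y = -50 mm with the lever slack: a 90 mm opening for the 80 mm block.
- jaw: The sprung steel jaw of the lock-up bar. Its origin coincides with the press origin when the lever is slack; it travels along the press's +y, up to 12.3 mm free at the cam's highest lift, where it presses an 80 mm block against the head stop with some 15 N.
- cam_lever (a joint): Angle of the cam lever in rad: 0 slack (arm to the press's -y, 7 degrees towards its -x) to 2.00 (end stop), growing clockwise seen from above. The eccentric cam (14 mm off-centre) has its highest lift at 1.45, where the arm points to the press's -x; beyond that the lift falls. A spring drives the lever back to 0 when let go: 2.5 N at the handle at 0, 7 N at 1.45.
- pivot (a point): Point on the vertical axis about which the cam lever turns (press x 0, y -86 mm), 66 mm above the bench.
- handle_grip (a point): Middle of the lever's upright handle, 89 mm above the bench; it moves with the lever on a circle of 100 mm radius about the pivot.
- handle: The lever's upright round black handle, 22 mm in diameter, 64 to 114 mm above the bench; it turns stiffly on its own axis. Origin: centre of its foot. The flat steel arm under it is 24 mm wide there.
- brayer: Bystander: ink roller lying on the glass slab, 100 mm wide with a black handle. Leave it where it is.
- ink_can: Bystander: bare metal can, 76 mm in diameter, 100 mm high, standing on the bench. Origin: centre of the underside. Leave it where it is.
- planer: Bystander: wooden planing block, 85 x 60 x 34 mm. Origin: centre of the underside. Leave it where it is.
- sort_1: Bystander: small loose wooden letter on the bench, up to 26 x 36 mm and 23 mm high. Origin: centre of the underside. Leave it where it is.
- sort_2: Bystander: small loose wooden letter on the bench, up to 26 x 36 mm and 23 mm high. Origin: centre of the underside. Leave it where it is.
- sort_3: Bystander: small loose wooden letter on the bench, up to 26 x 36 mm and 23 mm high. Origin: centre of the underside. Leave it where it is.
- sort_4: Bystander: small loose wooden letter on the bench, up to 26 x 36 mm and 23 mm high. Origin: centre of the underside. Leave it where it is.
Mind the look-alikes: they are no part of the job. What is shaped like the block_b but yellow is not meant.

How it is judged (in metres and radians):
On the way, in this order (a step that is already met when the one before it is completed fails the run):
1. the type-high block lies flat on the gauge's plate, one end slid through under the bridge and at least 6 mm out on the other side (x of block_b in the frame of gauge between -0.026 and 0.026 m and y of block_b in the frame of gauge between -0.02 and 0.02 m and z of block_b in the frame of gauge below 0.01 m and angle between the x axis of block_b and the x axis of gauge, either way round below 0.25 rad and angle between block_b's own z axis and vertical below 0.07 rad), for 0.1 s.
2. the type-high block lies face up on the bed's floor between jaw and head stop, let go, with the cam lever still slack (x of block_b in the frame of nest between -0.016 and 0.016 m and z of block_b in the frame of nest between -0.004 and 0.004 m and angle between block_b's own z axis and vertical below 0.07 rad and y of block_b in the frame of nest between -0.013 and 0.004 m and angle between the x axis of block_b and the y axis of nest, either way round below 0.15 rad and contact force between the fingers and block_b below 0.2 N and value of joint cam_lever below 0.5 rad), for 0.2 s.
At the end, for the whole second after the job is handed in: Fingers on the handle (1.5 N or more), cam within 0.17 rad of highest lift; type-high block let go, face up on the bed floor, within 4 mm of the head stop, 0.07 rad of square, 16 mm of the middle line, jaw on it with over 8 N; the other block on the bench, clear of press and gauge (value of joint cam_lever between 1.28 and 1.62 rad and contact force between the fingers and handle above 1.5 N and x of block_b in the frame of nest between -0.016 and 0.016 m and z of block_b in the frame of nest between -0.004 and 0.004 m and angle between block_b's own z axis and vertical below 0.07 rad and y of block_b in the frame of nest between -0.004 and 0.003 m and angle between the x axis of block_b and the y axis of nest, either way round below 0.07 rad and contact force between jaw and block_b above 8 N and contact force between the fingers and block_b below 0.2 N and linear speed of block_b below 0.01 m/s and height (world z) of block_a below 0.03 m and contact force between block_a and press below 0.05 N and contact force between block_a and gauge below 0.05 N and contact force between block_a and the fingers below 0.05 N); the arm keeps its last pose, push and grip.
It fails at once if a bystander (roller, can, planing block or small letter) is moved by more than 40 mm (distance of any of brayer, ink_can, planer, sort_1, sort_2, sort_3, sort_4 from where it was at the start of the episode above 0.04 m).
It fails at once if the over-high block is laid in the press (horizontal distance between block_a and nest below 0.06 m and height (world z) of block_a below 0.06 m).
It also fails if it takes over 67 s, if anything falls off the work surface, if the arm or the gripper's body presses on something with over 40 N, if the wrist force passes 120 N, or if a joint passes its speed limit or range.

### The arm

A 6-joint arm with a two-finger parallel gripper is mounted at the origin on the work surface. World frame = base frame: x ahead of the robot, y to its left, z up, the work surface at z = 0. Lengths are in mm, angles in rad, forces in N, time in s.
With the tool pointing down it reaches from about 350 to 925 mm from the base axis. Payload 6.4 kg.
Tool frame: the origin (TCP) lies at the very end of the fingers, on their centre line; the grasp point (between the pads) lies 19 mm behind it; z points along the fingers, y is the line along which they close (so a half turn about z gives the same grasp; the last joint's range is limited). The gripper opens to 85 mm and grips with 20 to 120 N. Pads are 22 mm wide; open, the fingers measure 114 mm over their backs; the gripper's body (76 mm by 85 mm) begins 54 mm behind the grasp point. The pads swing forward as they close: fully open they stand 13 mm farther back than shut.
Start: joints at [-1.491, 0.245, 1.558, -0, 1.339, -0.174], TCP at [163.209, -629.187, 231.29] pointing down, gripper open.
Joint ranges: [-3.13, 3.13], [-1.02, 2.26], [0.13, 2.54], [-0.95, 4.09], [0.21, 2.88], [-2.74, 2.74]. Speed limits (rad/s): [2.57, 2.57, 3.14, 3.14, 3.14, 3.14].

### API

Orientations are given as a unit quaternion [w, x, y, z].
In Python, from rig import arm gives the robot as it stands. Calls block until the motion is done:
- arm.move_to(position, orientation): joint-space move of the TCP to a pose.
- arm.movel(position, rate=150, rot=None, until_force=None): straight line of the TCP; rot=None keeps the orientation; rate is the mean speed in mm/s. With until_force (N) it stops when the force on the tool has changed by that much, and returns True; else False.
- arm.move_j(angles): joint-space move.
- arm.gripper_open() and arm.grasp(newtons=None): open the fingers fully, or close them until they stop; newtons is the grip in N (None keeps the last).
- arm.sleep(seconds).
- arm.ik(position, orientation): joint angles nearest the present ones, or None.
- arm.get_obs(): the state.
- arm.capture(name): name is "scene" or "top"; returns a dict with "pixels" (480x640x3 uint8, blue, green, red), "z_map" (480x640 float32, mm along the optical axis (not along the pixel's ray), 0 where there is no reading), "fx", "fy", "cx", "cy" (pixels), "k1" (the pictures are not rectified: a ray, as slopes to the right and down, at radius r is drawn at 1 + k1 r^2 times it, then the intrinsics apply), "extrinsics" (4x4, takes a point from camera to world coordinates). Camera axes: x right, y down, z forward; pixel columns grow to the right and rows downward; lengths in mm; the calibration is good to about 2 mm. A picture is of the moment at which its call begins.
A pose or a line that the arm cannot do raises arm.MotionError and nothing moves.
- arm.hand_in(): hands the job in; it is judged then, once.
Trained networks look in the newest picture that a camera, given by its name, has taken for a name from the list of things; names that differ only in an ending like _2 or _b are one class to them, and where a whole thing is asked for, a point or a joint stands for the part that bears it (a point fixed in the world has none). Each returns a list of dicts, best first, with "score" (0 to 1); they miss things now and then, are a little off and sometimes report something else, mostly with a low value. They report only what shows in the picture. A call takes as long as a camera call. They do not tell look-alikes from the thing itself.
- arm.silhouettes(camera, label): "mask" (480x640 bool, what is visible of it) and "at" ([column, row] in pixels, amid what is visible of it).
- arm.spot_point(camera, label): "at" ([column, row] in pixels: a listed point, or the origin of a listed thing).
The state is a dict: "time": time; "joints": joint angles; "qd": joint speeds; "joint_efforts": joint torques, N m; "eef_pos": TCP position; "ee_rot": TCP orientation; "force": force on the tool from outside, world axes, zero at the start; "torque": the same for the moment, N m; "grip_width": finger opening in mm; "grasp_force": force on a finger pad.
Only numpy, scipy, OpenCV 4.12 (cv2) and the standard library are available. Lean on these libraries where they do the work, as an engineer would, in place of code of your own. Each camera call takes 0.05 s, during which the arm holds its last target. There are 200 camera calls.

## Working session

There is one attempt and no reset: what is moved stays moved. The work goes in short steps, each a Python script; the robot and the scene stay as the last script left them, time stands still between calls to the robot, and variables do not carry over. Pictures are saved under pics/ and viewed, at most 10 in all, crops included, and the job is handed in when it is done.

```bash
mkdir -p pics; cat > h.py <<'E'
import numpy as np, cv2
from rig import arm
def ray(c,u,v):
    x,y=(u-c["cx"])/c["fx"],(v-c["cy"])/c["fy"]
    p=cv2.undistortPoints(np.array([[[u,v]]],float),np.array([[c["fx"],0,c["cx"]],[0,c["fy"],c["cy"]],[0,0,1.]]),np.array([c["k1"],0,0,0,0.]))[0,0]
    return np.array([p[0],p[1],1.])
def at_z(c,u,v,z):
    E=np.array(c["extrinsics"]);d=E[:3,:3]@ray(c,u,v);o=E[:3,3]
    return o+d*(z-o[2])/d[2]
def cloud(c):
    K=np.array([[c["fx"],0,c["cx"]],[0,c["fy"],c["cy"]],[0,0,1.]])
    v,u=np.mgrid[:480,:640]
    p=cv2.undistortPoints(np.stack([u,v],-1).reshape(-1,1,2).astype(float),K,np.array([c["k1"],0,0,0,0.])).reshape(480,640,2)
    z=c["z_map"]; P=np.dstack([p[...,0]*z,p[...,1]*z,z])
    E=np.array(c["extrinsics"]); W=P@E[:3,:3].T+E[:3,3]; W[z==0]=np.nan
    return W
def down(yaw):  # tool z down, tool y axis at world angle yaw+90deg: R=Rz(yaw)*Rx(pi)
    return [0,np.cos(yaw/2),np.sin(yaw/2),0]
E
python3 - <<'E'
from h import *
for n in ("top","scene"):
    c=arm.capture(n); cv2.imwrite(f"pics/{n}0.png",c["pixels"]); W=cloud(c)
    print(n,np.round(c["extrinsics"],2).tolist(),c["fx"],c["k1"])
    for l in ["block_a","gauge","press","handle","jaw","ink_can","planer","brayer","sort_1"]:
        for s in arm.silhouettes(n,l):
            if s["score"]<.3: continue
            m=s["mask"]; p=W[m]; p=p[~np.isnan(p[:,0])]
            if len(p)==0: continue
            top=p[p[:,2]>np.percentile(p[:,2],90)-6]
            r=cv2.minAreaRect(top[:,:2].astype(np.float32))
            print(l,round(s["score"],2),np.round(s["at"]),"z90",np.round(np.percentile(p[:,2],90),1),"rect",np.round(r[0]),np.round(r[1]),round(r[2],1))
    for l in ["bridge","nest","pivot","handle_grip","gauge","press"]:
        print(l,[(round(s["score"],2),np.round(s["at"]).tolist()) for s in arm.spot_point(n,l)])
o=arm.get_obs();print(o["eef_pos"],o["ee_rot"],o["time"])
E
```

```text
top [[-0.0, -0.99, 0.15, 265.18], [-1.0, 0.0, 0.01, -58.07], [-0.01, -0.15, -0.99, 1494.46], [0.0, 0.0, 0.0, 1.0]] 523.0684214309022 -0.15127325850185958
block_a 0.83 [297. 277.] z90 28.0 rect [355.  23.] [80. 39.] 47.3
block_a 0.65 [162. 234.] z90 33.8 rect [481. 417.] [41. 80.] 66.2
block_a 0.6 [207. 195.] z90 27.6 rect [595. 290.] [42. 80.] 71.9
gauge 0.97 [230. 243.] z90 34.7 rect [462. 220.] [82. 17.] 84.7
press 0.94 [314. 206.] z90 113.3 rect [568. -65.] [365. 209.] 86.5
press 0.67 [232. 240.] z90 35.9 rect [462. 220.] [82. 17.] 84.7
handle 0.49 [393. 205.] z90 115.7 rect [ 555. -240.] [15. 19.] 6.0
jaw 0.35 [483. 239.] z90 50.5 rect [ 462. -553.] [ 98. 161.] 7.6
ink_can 0.83 [441. 269.] z90 103.9 rect [ 375. -375.] [68. 65.] 88.7
planer 0.88 [163. 303.] z90 40.0 rect [276. 400.] [86. 59.] 17.8
brayer 0.91 [485. 238.] z90 50.4 rect [ 461. -553.] [ 98. 163.] 6.6
sort_1 0.63 [359. 204.] z90 90.0 rect [ 554. -239.] [21. 17.] 72.5
sort_1 0.55 [205. 286.] z90 27.7 rect [339. 287.] [22. 31.] 21.6
sort_1 0.4 [183. 165.] z90 26.9 rect [693. 360.] [12. 23.] 50.5
bridge [(0.79, [233.0, 2
[... 1072 characters left out ...]
.5
planer 0.79 [525. 315.] z90 36.8 rect [280. 398.] [90. 61.] 15.7
brayer 0.79 [202. 182.] z90 47.5 rect [ 480. -540.] [100. 165.] 26.7
sort_1 0.76 [467. 422.] z90 24.5 rect [613. 444.] [21. 30.] 12.5
sort_1 0.65 [400. 422.] z90 23.9 rect [722. 365.] [73. 26.] 12.1
sort_1 0.61 [431. 422.] z90 24.3 rect [660. 401.] [36. 29.] 61.3
sort_1 0.6 [464. 302.] z90 23.5 rect [342. 283.] [24. 31.] 8.4
bridge [(0.87, [413.0, 320.0])]
nest [(0.69, [292.0, 280.0])]
pivot [(0.57, [262.0, 247.0])]
handle_grip [(0.54, [235.0, 220.0])]
gauge [(0.73, [408.0, 321.0])]
press [(0.64, [290.0, 286.0])]
[ 163.18073451 -629.19738198  231.2880279 ] [-3.91040788e-06  9.91960549e-01  1.26547500e-01 -1.79902634e-05] 1.6
```

```bash
python3 -c "
import cv2
t=cv2.imread('pics/top0.png');cv2.imwrite('pics/top_crop.png',cv2.resize(t[140:340,130:430],(800,533),interpolation=cv2.INTER_CUBIC))"
```

```text
(no output)
```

View pics/top_crop.png

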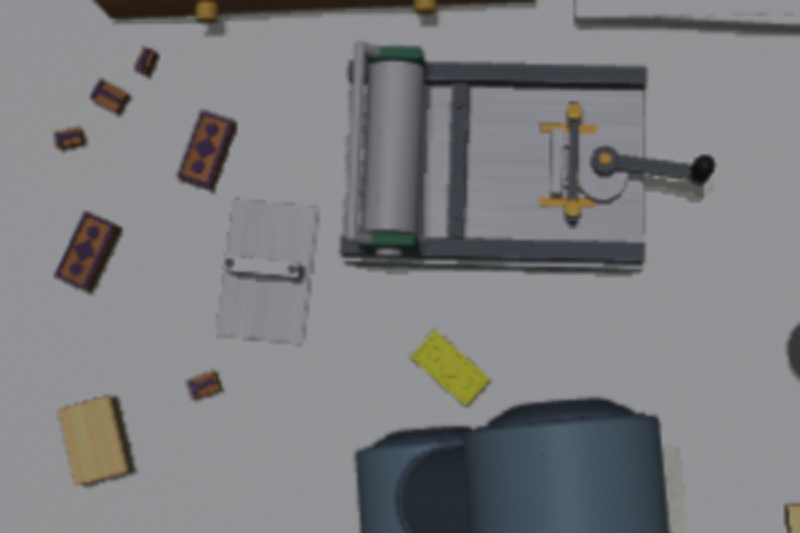

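View pics/scene0.png

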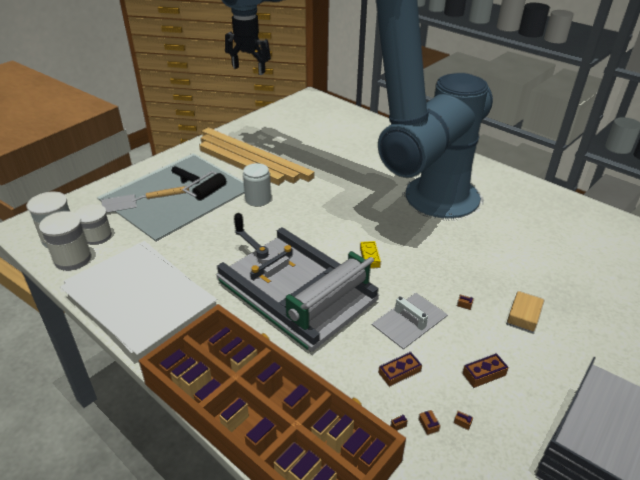

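Loose block-shaped things in the top image: (297,277) is yellow, so it's the look-alike. (162,234) and (207,195) are dark-on-wood ornament blocks, so they are the real pair. The crop I just viewed confirms this. By depth, the block at (162,234) stands about 5 mm higher, so I'll try (207,195) in the gauge first. Next I'll refine the poses, using the bench plane to correct the cameras.

```bash
cat >> h.py <<'E'
def ccloud(c):
    W=cloud(c); m=np.isfinite(W[...,0])&(abs(W[...,2])<12)&(W[...,0]>250)&(W[...,0]<750)&(abs(W[...,1])<480)
    for _ in range(3):
        P=W[m]; A=np.c_[P[:,:2],np.ones(len(P))]; k=np.linalg.lstsq(A,P[:,2],rcond=None)[0]
        r=W[...,2]-(W[...,:2]@k[:2]+k[2]); m=m&(abs(r)<3)
    n=np.array([-k[0],-k[1],1]); n/=np.linalg.norm(n)
    ax=np.cross(n,[0,0,1]); R=cv2.Rodrigues(ax)[0]
    o=np.array(c["extrinsics"])[:3,3]; W=(W-o)@R.T+o
    dz=-np.nanmedian(W[m][:,2]); W[...,2]+=dz
    return W,R,o,dz
def rect(p):
    r=cv2.minAreaRect(p[:,:2].astype(np.float32)); (w,h),a=r[1],r[2]
    if h>w:w,h,a=h,w,a+90
    return np.round([*r[0],w,h,(a+90)%180-90],1)
E
python3 - <<'E'
from h import *
for n in ("top","scene"):
    c=arm.capture(n); W,R,o,dz=ccloud(c); print(n,"rot",np.round(cv2.Rodrigues(R)[0].ravel(),4),"dz",round(dz,1))
    near=lambda x,y,r:np.hypot(W[...,0]-x,W[...,1]-y)<r
    for nm,x,y,r,lo,hi in [("blk1",597,289,55,18,35),("blk2",484,416,55,18,40),("bridge",464,220,60,30,50),("plate",464,220,100,3,10),("handle",558,-240,30,108,122)]:
        p=W[near(x,y,r)&(W[...,2]>lo)&(W[...,2]<hi)]
        print(nm,rect(p),np.round(np.median(p[:,2]),1))
    z=W[...,2]; reg=(W[...,0]>440)&(W[...,0]<700)&(W[...,1]>-250)&(W[...,1]<110)
    p=W[reg&(z>47)&(z<58)]; print("bearers",rect(p),np.median(p[:,2]))
    f=W[reg&(z>24)&(z<36)]; print("floor",rect(f))
    t=W[reg&(z>122)&(z<142)]; print("cyl",rect(t))
    # headstop & jaw in middle strip
    q=W[reg&(z>44)&(z<56)&(abs(W[...,0]-572)<60)]; h,e=np.histogram(q[:,1],bins=np.arange(-170,60,4)); print([(int(a),int(b)) for a,b in zip(e,h) if b])
    l=W[reg&(z>60)&(z<80)]; print("arm",rect(l))
    for lab,zz in [("pivot",66),("nest",30),("handle_grip",89),("bridge",5),("press",0)]:
        for s in arm.spot_point(n,lab)[:1]:
            d=R@(np.array(c["extrinsics"])[:3,:3]@ray(c,*s["at"])); oo=o+[0,0,dz]; print(lab,np.round(oo+d*(zz-oo[2])/d[2],1),round(s["score"],2))
E
```

```text
top rot [-0.0012 -0.0008  0.    ] dz -1.9
blk1 [596.5 288.6  80.9  43.3 -19.5] 22.3
blk2 [482.6 414.8  80.4  43.7 -24.7] 27.0
bridge [463.1 218.5  81.8  17.   83.8] 41.9
plate [463.  222.5 197.4 187.5  24.3] 5.4
handle [ 556.7 -242.1   19.    16.9    4.6] 112.2
bearers [574.3 -66.6 356.4 212.1  88.8] 51.97717687256568
floor [562.1 -40.9 292.5 200.5  88.3]
cyl [578.7  87.5 209.8  47.4   1.7]
[(-170, 2), (-166, 9), (-162, 8), (-158, 15), (-154, 8), (-150, 15), (-146, 11), (-142, 8), (-138, 18), (-134, 9), (-130, 24), (-126, 13), (-122, 15), (-118, 26), (-114, 34), (-110, 54), (-106, 7), (-102, 27), (-98, 23), (-94, 27), (-90, 29), (2, 56), (6, 44), (10, 41), (14, 68), (18, 28), (22, 1)]
arm [585.9 -60.7 362.6 204.1 -83.1]
pivot [ 571.3 -140.8   66. ] 0.66
nest [581.2 -37.6  30. ] 0.6
handle_grip [ 559.9 -248.5   89. ] 0.56
bridge [472.5 220.3   5. ] 0.64
press [561.4 -67.9   0. ] 0.56
scene rot [ 0.0003 -0.0008  0.    ] dz 0.3
blk1 [598.9 288.5  82.1  44.2 -18.3] 22.6
blk2 [486.7 416.2  81.   42.  -23.3] 26.5
bridge [467.2 218.1  82.4  20.9  84.4] 41.4
plate [467.6 223.2 189.2 189.  -78.9] 5.2
handle [ 560.5 -240.8   20.5   14.8   48.6] 111.9
bearers [575.1 -67.8 359.5 217.7  89. ] 51.97790246115915
floor [589.6 -38.6 301.7 204.   88.4]
cyl [583.  107.2 203.7  15.9  -3.2]
[(-166, 2), (-162, 1), (-158, 3), (-154, 5), (-150, 9), (-146, 13), (-142, 9), (-138, 24), (-134, 22), (-130, 28), (-126, 20), (-122, 11), (-118, 16), (-114, 43), (-110, 74), (-106, 49), (-102, 17), (-98, 35), (-94, 39), (-90, 56), (-86, 8), (-2, 8), (2, 45), (6, 51), (10, 58), (14, 16), (18, 1)]
arm [610.4 -54.9 366.8 203.9 -80.5]
pivot [ 564.6 -145.3   66. ] 0.81
nest [572.3 -46.3  30. ] 0.71
handle_grip [ 564.6 -250.3   89. ] 0.55
bridge [470.4 213.9   5. ] 0.56
press [571.4 -54.1   0. ] 0.98
```

```bash
cat >> h.py <<'E'
d2=np.deg2rad
def grasp_pose(c,yaw,off=22):
    return np.array([c[0]+off*np.cos(yaw),c[1]+off*np.sin(yaw)])
E
python3 - <<'E'
from h import *
y=d2(-19); p=grasp_pose([597.7,288.5],y); print(p)
for nm,pos,yaw in [("blk",[*p,120],y),("gauge",[506,216,60],d2(-5.9)),("nest",[575,-65,80],d2(88.5)),("nest2",[575,-20,80],d2(-91.5)),("h0",[558,-241,75],d2(-91.5-7)),("h1",[473,-143,75],d2(-1.5+180))]:
    for k in (0,np.pi):
        q=arm.ik(pos,down(yaw+k)); print(nm,k,None if q is None else np.round(q,2))
y0=y
arm.move_to([*p,110],down(y)); arm.movel([*p,5],rate=120); print(arm.grasp(40)); o=arm.get_obs(); print(o["grip_width"],o["grasp_force"],o["eef_pos"],o["force"],o["time"])
arm.movel([*p,90],rate=150)
for n in ("top","scene"):
    c=arm.capture(n); W,*_=ccloud(c); cv2.imwrite(f"pics/held_{n}.png",c["pixels"])
    e=arm.get_obs()["eef_pos"]
    m=(np.hypot(W[...,0]-597,W[...,1]-288)<60)&(W[...,2]>85)&(W[...,2]<116); q=W[m]; print(n,len(q),rect(q) if len(q) else "", np.median(q[:,2]) if len(q) else "",e)
o=arm.get_obs(); print(o["grip_width"],o["time"],o["joints"])
E
```

```text
[618.50140866 281.3375006 ]
blk 0 [ 0.26  0.42  1.55 -0.    1.17  2.16]
blk 3.141592653589793 [ 0.26  0.42  1.55 -0.    1.17 -0.98]
gauge 0 [ 0.2   0.24  1.91 -0.    0.99  1.87]
gauge 3.141592653589793 [ 0.2   0.24  1.91 -0.    0.99 -1.27]
nest 0 [-0.31  0.27  1.83 -0.    1.04 -0.28]
nest 3.141592653589793 None
nest2 0 None
nest2 3.141592653589793 [-0.23  0.26  1.84 -0.    1.04 -0.21]
h0 0 [-0.59  0.33  1.76 -0.    1.05  2.7 ]
h0 3.141592653589793 [-0.59  0.33  1.76 -0.    1.05 -0.45]
h1 0 [-0.52  0.09  2.05 -0.    1.   -2.07]
h1 3.141592653589793 [-0.52  0.09  2.05 -0.    1.    1.07]
False
38.98995127608402 42.197343707084656 [619.09427013 281.50321788   5.7978815 ] [0.6767551  0.40692621 3.80778528] 7.2833
top 8 [582.7 268.6  42.4   1.2 -30.6] 92.97147191183535 [617.31690013 281.01124669  88.20888995]
scene 476 [610.2 297.3  86.5  54.1 -55.5] 103.35327904233361 [617.25177347 280.98325393  88.01752591]
39.03618362720058 8.1 [2.60382714e-01 4.60330537e-01 1.56122549e+00 1.28444104e-07
 1.12340230e+00 2.16278892e+00]
```

```bash
python3 - <<'E'
from h import *
B=np.array([465,218.3]); y=d2(-5.9); u=np.array([np.cos(y),np.sin(y)])
P=lambda s:B+u*(s+22)
arm.move_to([*P(57),70],down(y)); arm.movel([*P(57),16],rate=100)
print(arm.get_obs()["eef_pos"])
hit=arm.movel([*P(57),7],rate=20,until_force=4); o=arm.get_obs(); print("down",hit,o["eef_pos"],o["force"],o["grip_width"])
z=o["eef_pos"][2]+.6
e=o["eef_pos"][:2]
arm.movel([*e,z],rate=20); print(arm.get_obs()["eef_pos"])
hit=arm.movel([*P(17),z],rate=60,until_force=12); o=arm.get_obs(); print("slide",hit,o["eef_pos"],o["force"],o["grip_width"],o["time"])
arm.sleep(.15)
for n in ("top","scene"):
    c=arm.capture(n); cv2.imwrite(f"pics/g_{n}.png",c["pixels"])
a=cv2.imread("pics/g_top.png")[180:300,160:300]; b=cv2.imread("pics/g_scene.png")[250:400,340:515]
cv2.imwrite("pics/g.png",np.hstack([cv2.resize(x,(400,343),interpolation=2) for x in (a,b)]))
E
```

```text
[544.05415615 210.36017275  16.21739556]
down True [544.40309304 210.30716519  10.75107837] [-1.47852188  0.00635464  6.07037057] 39.17517539231619
[544.46768181 210.2987674   11.36434494]
slide False [504.15687718 214.34310264  11.59266891] [ 0.11297776  0.29488047 -0.30561831] 39.224669097753846 10.75
```

View pics/g.png

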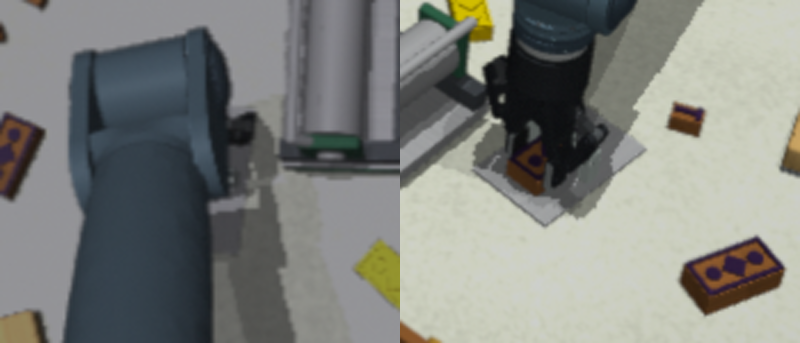

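No resistance through the full slide, so this block is type-high and its end is about 15 mm out beyond the bridge. The crop shows it flat on the plate, with its rear end near (525,165). The other block lies untouched near (735,270). Next I'll take it to the press.

```bash
python3 - <<'E'
from h import *
B=np.array([465,218.3]); y=d2(-5.9); u=np.array([np.cos(y),np.sin(y)])
P=lambda s:B+u*(s+22)
z=arm.get_obs()["eef_pos"][2]
arm.movel([*P(62),z],rate=120); arm.movel([*P(62),195],rate=250)
yn=d2(88.6); T=np.array([575,-21.5])
arm.move_to([*T,195],down(yn)); arm.movel([*T,75],rate=150)
hit=arm.movel([*T,57.5],rate=40,until_force=5); print(hit,arm.get_obs()["eef_pos"])
if not hit:
    hit=arm.movel([*T,33],rate=30,until_force=5)
o=arm.get_obs(); print(hit,o["eef_pos"],o["force"],o["grip_width"],o["time"])
c=arm.capture("scene"); cv2.imwrite("pics/n.png",cv2.resize(c["pixels"][180:360,190:430],(800,600),interpolation=2))
E
```

```text
False [574.90125327 -21.49676648  57.28858685]
True [574.76026114 -21.45619455  35.80998908] [-0.20942896 -0.1208182   2.6106325 ] 38.87116882952253 16.4083
```

View pics/n.png

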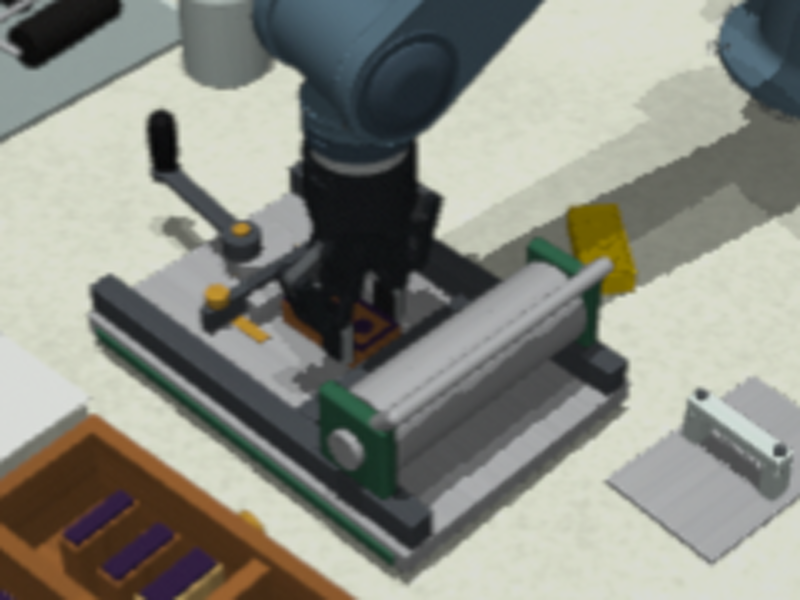

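The block went down to the floor: TCP z is 35.8, exactly as expected. It lies between jaw and head stop, near (345,320) in the crop. I'll release it, move to the handle and check with the cameras.

```bash
python3 - <<'E'
from h import *
arm.gripper_open(); p=arm.get_obs()["eef_pos"]
arm.movel([p[0],p[1],160],rate=180)
arm.move_to([555,-310,170],down(d2(88.6-7)))
for n in ("top","scene"):
    c=arm.capture(n); W,R,o,dz=ccloud(c); z=W[...,2]
    hd=W[(np.hypot(W[...,0]-558,W[...,1]+240)<30)&(z>85)&(z<120)]; print(n,"handle",rect(hd),len(hd))
    hu=W[(np.hypot(W[...,0]-572,W[...,1]+142)<30)&(z>58)&(z<95)]; print("hub",rect(hu),np.percentile(hu[:,2],[5,50,95]))
    ss=arm.silhouettes(n,"block_a")
    for s in ss:
        q=W[s["mask"]]; q=q[(q[:,0]>500)&(q[:,1]<60)&(q[:,2]>48)]
        if len(q)>20: print("blk",s["score"],rect(q),np.median(q[:,2]))
    cv2.imwrite(f"pics/r_{n}.png",c["pixels"])
a=cv2.imread("pics/r_top.png")[150:270,260:420]; b=cv2.imread("pics/r_scene.png")[200:320,210:370]
cv2.imwrite("pics/r.png",np.hstack([cv2.resize(x,(400,300),interpolation=2) for x in (a,b)]))
o=arm.get_obs(); print(o["time"],o["joints"])
E
```

```text
top handle [ 560.3 -232.1    3.8    1.1  -25.2] 3
hub [ 572.8 -148.8   42.    28.8  -79.6] [59.97150844 64.90134384 69.89415964]
blk 0.65 [572.2 -41.8  78.8  38.8  89.6] 51.51500199477505
scene handle [ 562.5 -237.4   22.6   19.6  -34.2] 105
hub [ 572.  -148.6   46.6   28.9   63.3] [59.34600833 64.5495919  69.14819364]
blk 0.74 [576.4 -40.9  83.2  43.6  89.8] 51.58839960443561
19.1417 [-6.85374346e-01  2.70398615e-01  1.64385461e+00  9.52810282e-05
  1.22754749e+00 -5.40745926e-01]
```

View pics/r.png

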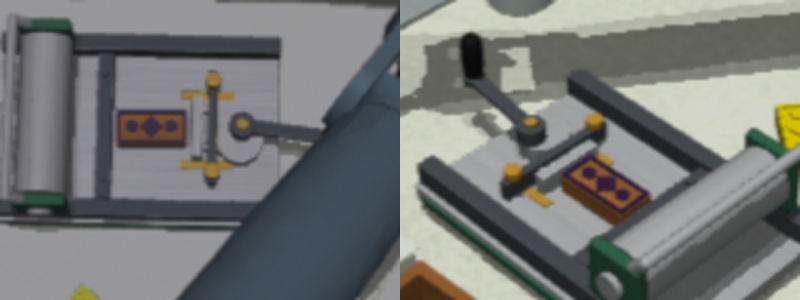

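The block is face up and square in the slot, let go, with the lever still slack and the handle visible at about (470,55) in the right crop. Next I'll grip the handle and swing it round.

```bash
python3 - <<'E'
from h import *
pv=np.array([573.5,-142.6]); yp=d2(-1.5); off=d2(-97)+yp
def pose(th):
    a=off-th; return [*(pv+100*np.array([np.cos(a),np.sin(a)])),72.], down(a+np.pi)
p,q=pose(0); print(np.round(p))
arm.move_to([p[0],p[1],150],q); hit=arm.movel(p,rate=120,until_force=8); print(hit)
if not hit:
    arm.grasp(60); o=arm.get_obs(); print("grip",o["grip_width"],o["grasp_force"],o["eef_pos"],o["force"])
    if 15<o["grip_width"]<28:
        for th in np.linspace(0,1.45,9)[1:]:
            p,q=pose(th); arm.movel(p,rate=60,rot=q); o=arm.get_obs(); print(round(th,2),np.round(o["force"],1),round(o["grip_width"],1))
    print(o["eef_pos"],o["time"])
c=arm.capture("top"); cv2.imwrite("pics/l_top.png",c["pixels"]); c2=arm.capture("scene"); cv2.imwrite("pics/l_scene.png",c2["pixels"])
for n,cc in (("top",c),("scene",c2)):
    W,*_=ccloud(cc)
    for s in arm.silhouettes(n,"block_a"):
        r=W[s["mask"]]; r=r[(r[:,0]>500)&(r[:,1]<60)&(r[:,2]>48)]
        if len(r)>20: print("blk",rect(r))
a=c["pixels"][150:270,260:420]; b=c2["pixels"][200:320,210:370]
cv2.imwrite("pics/l.png",np.hstack([cv2.resize(x,(400,300),interpolation=2) for x in (a,b)]))
E
```

```text
[ 559. -242.   72.]
False
grip 21.121731245240476 58.61219108104706 [ 559.10750599 -241.61903512   72.49105411] [0.92497172 0.03163868 1.87399151]
0.18 [3.  0.9 2.2] 20.8
0.36 [5.8 0.4 2.4] 20.8
0.54 [5.5 0.4 2.1] 21.1
0.72 [ 6.8  0.  -0.4] 21.1
0.91 [ 8.6 -1.7 -1.7] 21.0
1.09 [ 9.8 -3.3 -3.5] 21.0
1.27 [ 9.9 -4.7 -4.7] 21.2
1.45 [10.1 -7.6 -6.4] 21.3
[ 475.77041635 -141.93341608   72.56742888] 24.5417
blk [574.  -36.6  79.1  40.6  88.4]
blk [577.1 -37.6  81.2  42.4  88.2]
blk [576.7 -83.9  70.2  18.8  -1.4]
```

View pics/l.png

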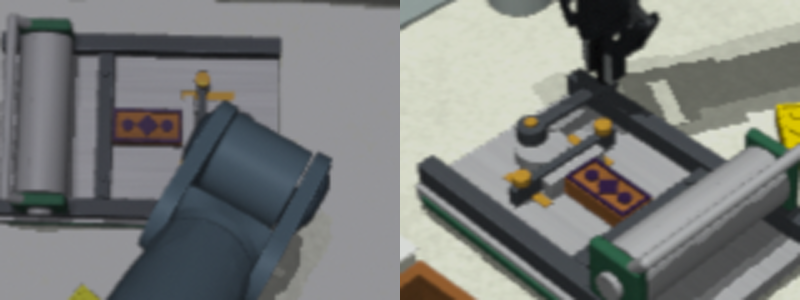

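The block has moved 4.5 mm up against the head stop, with its left end at about (114,128) in the left crop, next to the bar. The jaw is on it. The lever arm points straight across the near bearer, from (530,125) to (590,100) in the right crop. By TCP position the lever is at about 1.43 rad, gripped at 21 mm. I'll hand it in.

```bash
python3 - <<'E'
from h import *
arm.sleep(.5); o=arm.get_obs(); print(o["eef_pos"],o["force"],o["grasp_force"]); print(arm.hand_in())
E
```

```text
[ 475.7914341  -142.23488536   72.60538354] [ 9.80403535 -6.98433618 -7.00076496] 58.8224458694458
the job is handed in; nothing more can be done
None
```

I've handed the job in: the type-high block is clamped face up against the head stop, and the gripper is still holding the lever at about 1.43 rad (highest lift is 1.45). I only tried that block in the gauge, because the other one measured about 5 mm higher in the camera depth, and I left that one on the bench. I couldn't read the jaw's force on the block directly.

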